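# Count three tins into the tray trough and put the extra jar back

### The job

On the packing bench, the order is three flat tins: slide all three along the counting tray's deck into its sunken trough (do not lift them off the deck) and then shut the trough's hinged lid fully over them. The slim jar on the tray is an extra: without ever tipping it over, return it to the stock carton so that it stands upright on the carton's floor. Leave the bottle, the tape roll and the cutter where they are.

Things in the scene. Friction and masses are not known exactly. Their poses are not given: they have to be found in the camera images.
- tray: Fixed counting tray, grey deck with aluminium rims, 260 mm (its x) by 332 mm (its y). Origin: centre of the underside, on the bench; the tray is turned in yaw. Deck: flat, 250 mm wide in x, from y = -170 mm (open end, no rim) to the lip at y = +65 mm, its top 20 mm above the bench; rims along the two x sides stand 12 mm above the deck. The trough lies beyond the lip, at the +y end.
- trough (a point): Centre of the trough's floor; axes as the tray's. The trough is 250 mm long (x) by 92 mm wide (y, from the lip at y = -46 mm to the outer wall at +46 mm); its floor is 14 mm lower than the deck and its end and outer walls rise 32 mm above its floor. It holds the three tins side by side in one row along x.
- lid (a joint): Hinge angle of the trough's lid, rad: 0 = shut (lid level), about 1.6 = upright, up to 1.95 leaning outward. A stiff hinge: the lid stays at any angle and needs about 1 to 4 N at its free edge to move. Starts open.
- lid_hinge (a point): Middle of the lid's hinge axis (which runs along the tray's x) on the top of the trough's outer wall, at tray x = 0, y = +162 mm, z = 38.5 mm. The lid is an aluminium plate 260 mm long, 102 mm from hinge to free edge, 6 mm thick; shut, its underside is level with the hinge and its free edge points to the tray's -y.
- lid_tab (a point): Centre of the dark finger tab, 50 mm wide and 6 mm thick, which sticks out 20 mm past the middle of the lid's free edge; it is 112 mm from the hinge.
- carton_space (a point): Centre of the free part of the carton's inner floor, 4 mm above the bench; axes as the carton's. The open cardboard stock carton is fixed, 200 mm (x) by 160 mm (y), walls 60 mm high and 4 mm thick; its outer centre lies 30 mm further along this point's +x. Two jars like the extra one stand at the carton's +x end (their near sides are 69 mm from this point). The free part is about 130 mm (x) by 150 mm (y).
- jar_center (a point): Centre (half-way up) of the extra jar: slim upright black jar with a grey cap, 50 mm in diameter, 80 mm tall, about 0.14 kg; it starts standing on the tray's deck. Its z axis is its long axis.
- bottle: Bystander: white bottle with a black cap, 60 mm in diameter, 140 mm tall; origin at its foot.
- tape: Bystander: brown roll of packing tape lying flat, 104 mm in diameter, 48 mm high; origin at its foot.
- cutter: Bystander: red box cutter lying on the bench, 175 mm long; origin under the middle of its handle.
- tin1_center (a point): Centre (half-way up) of a flat round steel tin, 72 mm in diameter, 26 mm high, about 0.12 kg; it starts lying flat on the tray's deck. It is meant to be pushed from the side; the three tins are alike.
- tin2_center (a point): Centre (half-way up) of a flat round steel tin, 72 mm in diameter, 26 mm high, about 0.12 kg; it starts lying flat on the tray's deck. It is meant to be pushed from the side; the three tins are alike.
- tin3_center (a point): Centre (half-way up) of a flat round steel tin, 72 mm in diameter, 26 mm high, about 0.12 kg; it starts lying flat on the tray's deck. It is meant to be pushed from the side; the three tins are alike.
Not all that is in view belongs to the job. What is shaped like the part that bears tin1_center but green is not meant. Leave any pink look-alike of the part that bears tin2_center alone.

How it is judged:
By the outcome, as a careful person would: the job done as asked, in the order asked, and still so for the second after the job is handed in, with the robot touching nothing.
It also fails if it takes over 70 s, if anything falls off the work surface, if the arm or the gripper's body presses on something with over 40 N, if the wrist force passes 120 N, or if a joint passes its speed limit or range.

### The arm

A 6-joint arm with a two-finger parallel gripper is mounted at the origin on the work surface. World frame = base frame: x ahead of the robot, y to its left, z up, the work surface at z = 0. Lengths are in m, angles in degrees, forces in N, time in s.
With the tool pointing down it reaches from about 0.4 to 0.825 m from the base axis. Payload 7 kg.
Tool frame: the origin (TCP) lies on the centre line of the jaws, within the pads' length; the fingertips stand r.tip_reach ahead of it and the grasp point (between the pads) is the TCP (r.tip_reach is the distance from the TCP to the fingertips, in m); z points along the fingers, y is the line along which they close (so a half turn about z gives the same grasp; the last joint's range is limited). The gripper opens to 88 mm and grips with 3 to 60 N. Pads are 19 mm wide; open, the fingers measure 130 mm over their backs; the gripper's body (78 mm by 193 mm) begins 47 mm behind the grasp point.
Start: joints at [-47.951, 20.546, 0.682, 0, -70.136, -16.507], TCP at [0.291, -0.609, 0.246] pointing down, gripper open.
Joint ranges: [-176.03, 176.03], [-82.01, 121.73], [-58.28, 71.71], [-173.87, 95.51], [-174.79, -0.11], [-173.66, 173.66]. Speed limits (degrees/s): [136.94, 136.94, 172.46, 180, 180, 180].

### API

Orientations are given as [roll, pitch, yaw] about the fixed x, y, z axes, in that order (R = Rz(yaw) Ry(pitch) Rx(roll)).
In Python, from plant import sensors, cams, r gives the robot as it stands.
- The arm moves only by the tool drive_tool, never from a script. Its argument "rows" is a list of rows, each an object of numbers: "fingers": the gripper's target within -1 to 1 (fully open at 1, half-way at 0, shut at -1); "x", "y", "z": the shift along the tool's x, y, z in m; "spin": the turn about the tool's z in rad. A call has 1 to 10 rows; each row is the pose to reach, as a shift and turn from the pose commanded when the call began, along the tool's axes at that moment; what a row does not reach only later rows make up. A row lasts 1/8 s, in which the tool goes at most 62.5 mm and 10.7 degrees, less where a joint would pass 70% of its speed; a pose out of reach is approached as far as the arm can. A call with a gripper value outside its range is refused whole. The fingers move at their own pace and stop on an object; "newtons" is the grip in N (left out, the last holds). Time passes only in rows, so rows that repeat a pose let the fingers close. It gives the time, the measured TCP pose, the force, the opening and the grip force at its end, in the units of the state.
- sensors.get_state(): the state, without advancing time (a new reading comes with each control period).
- cams.capture(name): name is "side" or "top"; returns a dict with "pixels" (384x512x3 uint8, red, green, blue), "intrinsics" (3x3 intrinsics, pixels), "eye" and "orientation" of the camera in the world. Camera axes: x right, y up, looking along -z (the intrinsics and any distortion apply to the point x, -y, -z); pixel columns grow to the right and rows downward; lengths in m; the calibration is good to about 2 mm. A picture is of the moment at which its call begins. There is no depth.
- r.close_job(): hands the job in; it is judged then, once.
The state is a dict: "time_s": time; "joints": joint angles; "qd": joint speeds; "joint_torque": joint torques, N m; "tcp_pos": TCP position; "eef_rot": TCP orientation; "contact_force": force on the tool from outside, world axes, zero at the start; "moment": the same for the moment, N m; "gripper_width": finger opening in m; "gripper_force": force on a finger pad.
Only numpy, scipy, OpenCV 4.12 (cv2) and the standard library are available. Lean on these libraries where they do the work, as an engineer would, in place of code of your own. Each camera call takes 0.05 s, during which the arm holds its last target. There are 200 camera calls.

## Working session

There is one attempt and no reset: what is moved stays moved. The work goes in short steps, Python scripts to look and compute and a tool call to move; the robot and the scene stay as the last step left them, time stands still between calls to the robot, and variables do not carry over. Pictures are saved under pics/ and viewed, at most 10 in all, crops included, and the job is handed in when it is done.

Besides the shell and the picture viewer there is one more tool, called after "Request:" as a command line: name --argument value ..., lists and objects as JSON in quotes. drive_tool: Moves the arm, as the interface text tells. Its arguments: {"type":"object","properties":{"rows":{"type":"array"},"newtons":{"type":"number"}},"required":["rows"]}

```bash
mkdir -p pics; cat > h.py <<'E'
import numpy as np, cv2
from plant import sensors, cams, r
def ray(c,u,v):
    K=np.array(c["intrinsics"]);d=np.linalg.solve(K,[u,v,1.0]);d=d*[1,-1,-1]
    return np.array(c["eye"]),rot(c)@d
def rot(c):
    o=np.array(c["orientation"],float)
    if o.shape==(3,3): return o
    a,b,g=np.radians(o) 
    from scipy.spatial.transform import Rotation as R
    return R.from_euler('xyz',[a,b,g]).as_matrix()
def onz(c,u,v,z):
    e,d=ray(c,u,v);return e+d*(z-e[2])/d[2]
def px(c,p):
    q=rot(c).T@(np.array(p)-c["eye"]);q=q*[1,-1,-1];w=np.array(c["intrinsics"])@q;return w[:2]/w[2]
E
python3 - <<'E'
from h import *
for n in("top","side"):
    c=cams.capture(n);print(n,c["intrinsics"],c["eye"],c["orientation"],[k for k in c])
    cv2.imwrite(f"pics/{n}0.png",cv2.resize(c["pixels"][:,:,::-1],(800,600)))
print(sensors.get_state(),r.tip_reach)
E
```

```text
top [[348.68058217   0.         256.08583339]
 [  0.         348.68058217 191.96832995]
 [  0.           0.           1.        ]] [0.41550378 0.03765232 1.01959133] [ 7.02500423e+00  5.34348621e-02 -8.95113590e+01] ['pixels', 'intrinsics', 'eye', 'orientation']
side [[430.08507449   0.         242.80049165]
 [  0.         430.08507449 196.9057372 ]
 [  0.           0.           1.        ]] [-0.09038574  0.73076352  1.01092395] [  44.1378898    -0.28132134 -135.84771062] ['pixels', 'intrinsics', 'eye', 'orientation']
{'time_s': 0.1, 'joints': array([-4.79513076e+01,  2.05877714e+01,  6.38613060e-01, -1.64044029e-02,
       -7.01352014e+01, -1.65054870e+01]), 'qd': array([ 0.0829441 , -0.11483498,  0.1505289 ,  0.17811475,  0.10377778,
        0.02946927]), 'joint_torque': array([-2.49809134e-03, -5.84161270e+01,  2.93755549e+01,  7.01563999e+00,
        1.02069491e-02, -6.63121159e-05]), 'tcp_pos': array([ 0.29083596, -0.6086806 ,  0.24471245]), 'eef_rot': array([ 1.79914735e+02, -9.18278056e-03, -1.54462373e+02]), 'contact_force': array([ 0.62769071, -0.88342436,  0.13581985]), 'moment': array([ 0.0008901 , -0.06549825, -0.01728098]), 'gripper_force': 0.0, 'gripper_width': 0.08757447853905938} 0.019
```

View pics/top0.png

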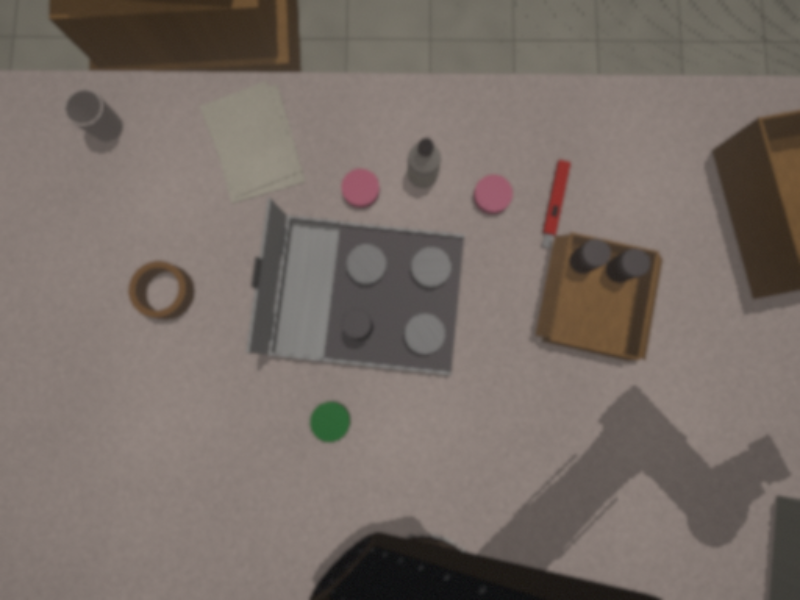

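View pics/side0.png

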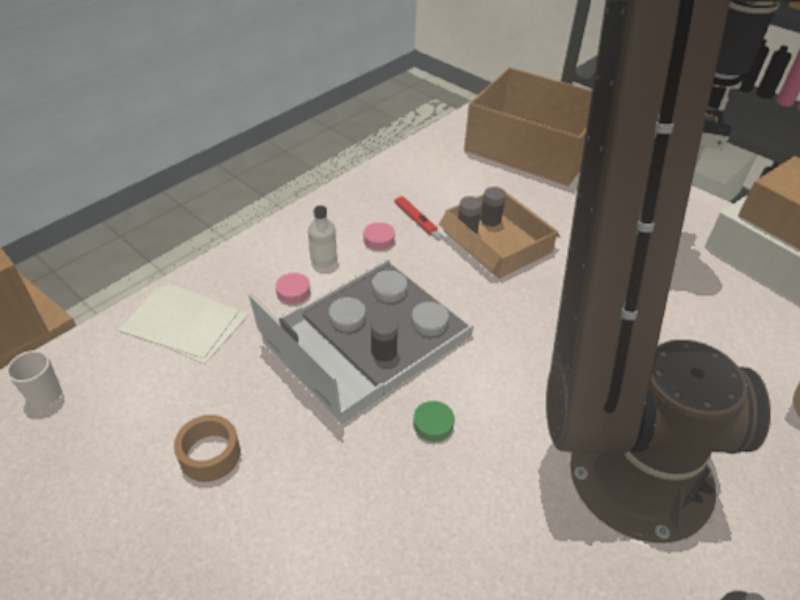

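Top (800 px picture): grey tins at (366,264), (431,267), (425,334); jar cap (357,324); trough left at (308,292), lid leaning open with tab at (257,272). Carton centre is (600,297), with stock jars at (590,253) and (630,262). Look-alikes: pink discs (360,187) and (493,194), the green disc (330,421), and the two stock jars. I choose the three grey tins on the deck and the jar on the deck, and check them in a crop.

```bash
python3 - <<'E'
from h import *
c=cams.capture("top");im=c["pixels"];
x0,y0,w,h=155,120,145,125
crop=im[y0:y0+h,x0:x0+w]
cv2.imwrite("pics/crop0.png",cv2.resize(crop[:,:,::-1],(w*5,h*5),interpolation=cv2.INTER_CUBIC)[:600])
g=cv2.cvtColor(im,cv2.COLOR_RGB2GRAY)
for n,(u,v) in dict(a=(366,264),b=(431,267),c=(425,334)).items():
    u/=1.5625;v/=1.5625
    p=g[int(v)-18:int(v)+19,int(u)-18:int(u)+19]
    m=(p>(int(p.max())+int(np.percentile(p,15)))/2).astype(np.uint8)
    k,l,s,ce=cv2.connectedComponentsWithStats(m)
    i=l[18,18];print(n,s[i],ce[i]+[int(u)-18,int(v)-18],onz(c,*(ce[i]+[int(u)-18,int(v)-18]),.044))
for n,u,v,z in [("jarcap",357,324,.1),("tr_ne",463,237,.032),("tr_se",450,374,.032),("tr_nw",290,220,.038),("tr_sw",270,355,.038),("ca1",572,235,.06),("ca2",661,254,.06),("ca3",645,358,.06),("ca4",540,337,.06),("sj1",594,248,.084),("sj2",637,258,.084),("tab",257,272,.15),("bottle",426,147,.14)]:
    print(n,onz(c,u/1.5625,v/1.5625,z).round(4))
E
```

```text
a [  6   6  25  25 481] [234.08108108 168.01455301] [0.60380682 0.1027378  0.044     ]
b [  7   6  25  25 483] [275.78881988 169.91097308] [ 0.59932156 -0.01585055  0.044     ]
c [  6   6  25  25 493] [271.69371197 212.90263692] [ 0.47705758 -0.00458989  0.044     ]
jarcap [0.4872 0.1121 0.1   ]
tr_ne [ 0.6557 -0.0758  0.032 ]
tr_se [ 0.4039 -0.0511  0.032 ]
tr_nw [0.6837 0.2445 0.038 ]
tr_sw [0.435  0.2721 0.038 ]
ca1 [ 0.6542 -0.2689  0.06  ]
ca2 [ 0.6207 -0.4273  0.06  ]
ca3 [ 0.4349 -0.39    0.06  ]
ca4 [ 0.4701 -0.2071  0.06  ]
sj1 [ 0.6252 -0.299   0.084 ]
sj2 [ 0.6081 -0.3734  0.084 ]
tab [0.5663 0.2715 0.15  ]
bottle [ 0.7839 -0.002   0.14  ]
```

View pics/crop0.png

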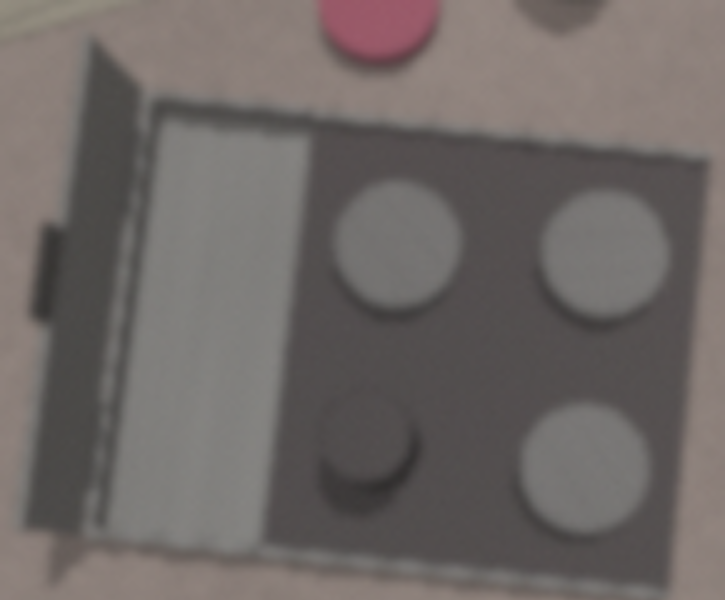

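The crop confirms three grey tins (398,245), (605,255), (585,468), and the jar's cap (367,437) beside the lip line (312,135)–(263,545).

```bash
cat >> h.py <<'E'
def shift(p,yaw=None):
    s=sensors.get_state()
    from scipy.spatial.transform import Rotation as R
    M=R.from_euler('xyz',np.radians(s["eef_rot"]))
    d=M.inv().apply(np.array(p)-s["tcp_pos"])
    print("t",round(s["time_s"],2),"tcp",s["tcp_pos"].round(4),"rot",s["eef_rot"].round(1),"shift xyz",d.round(4),
      "spin", None if yaw is None else np.radians((s["eef_rot"][2]-yaw+180)%360-180).round(3))
E
python3 - <<'E'
from h import *
c=cams.capture("top");s=cams.capture("side")
f=lambda u,v,z:onz(c,155+u/5,120+v/5,z)[:2]
L1,L2=f(312,135,.02),f(263,545,.02);E1,E2=f(706,160,.032),f(667,595,.032)
print("lip",L1,L2,"end",E1,E2)
for a,b in((L1,L2),(E1,E2)):print(np.degrees(np.arctan2(*(a-b)[::-1])),np.linalg.norm(a-b))
yaw=np.degrees(np.arctan2(*((L1-L2)+(E1-E2))[::-1]));yw=np.radians(yaw)
X=np.array([np.cos(yw),np.sin(yw)]);Y=np.array([-X[1],X[0]])
T={'a':(.6038,.1027),'b':(.5993,-.0159),'c':(.4771,-.0046)}
C1=(L1+L2)/2-.065*Y;C2=(E1+E2)/2+.168*Y;C=(C1+C2)/2;print("yaw",yaw,C1,C2)
for k,p in T.items():print(k,((p-C)@X).round(4),((p-C)@Y).round(4))
j1=f(367,437,.1)
# two-ray jar cap
def two(pa,pb):
    e1,d1=ray(c,*pa);e2,d2=ray(s,*pb);t=np.linalg.lstsq(np.c_[d1,-d2],e2-e1,rcond=None)[0]
    return (e1+t[0]*d1+e2+t[1]*d2)/2, np.linalg.norm(e1+t[0]*d1-e2-t[1]*d2)
print("jar",j1,two((228.4,207.4),(384.5/1.5625,325/1.5625)))
print("tab",two((155+42/5,120+275/5),(289/1.5625,328/1.5625)))
P,_=two((155+42/5,120+275/5),(289/1.5625,328/1.5625));print("tab tray",(P[:2]-C)@X,(P[:2]-C)@Y,P[2])
print("bottle",[(q[:2]-C)@X for q in[onz(c,426/1.5625,147/1.5625,.14)]])
shift([*two((228.4,207.4),(384.5/1.5625,325/1.5625))[0][:2],.13],yaw+180)
E
```

```text
lip [0.67070793 0.15432464] [0.43111394 0.1769812 ] end [ 0.65472048 -0.07549563] [ 0.4049466  -0.05222238]
-5.401956372761128 0.2406628344564607
-5.32329666219542 0.25085580840600924
yaw -5.361810905987038 [0.54483703 0.10093733] [0.54553225 0.10340591]
a 0.0583 0.006
b 0.0649 -0.1125
c -0.0578 -0.1127
jar [0.48710161 0.11229913] (array([0.48833189, 0.11338226, 0.09260625]), np.float64(0.0016170804923091155))
tab (array([0.56409714, 0.27399569, 0.1518705 ]), np.float64(0.0012394385044511092))
tab tray 0.002773699120915488 0.1728395299594689 0.1518704989584551
bottle [np.float64(0.24739910274625557)]
t 0.25 tcp [ 0.2909 -0.6088  0.2451] rot [ 180.    -0.  -154.5] shift xyz [-0.4895  0.5665  0.1155] spin 0.539
```

Request:
drive_tool --rows '[{"x": -0.049,"y": 0.057,"z": 0,"spin": 0.15,"fingers": 1},{"x": -0.098,"y": 0.113,"z": 0,"spin": 0.3},{"x": -0.147,"y": 0.17,"spin": 0.45},{"x": -0.196,"y": 0.227,"spin": 0.539},{"x": -0.245,"y": 0.283,"spin": 0.539},{"x": -0.294,"y": 0.34,"spin": 0.539},{"x": -0.343,"y": 0.397,"spin": 0.539},{"x": -0.392,"y": 0.453,"spin": 0.539},{"x": -0.441,"y": 0.51,"spin": 0.539},{"x": -0.49,"y": 0.566,"spin": 0.539}]'

```text
invalid input
```

```bash
python3 -c "
from h import *
shift([.4874,.1126,.078],174.64)"
```

```text
t 0.25 tcp [ 0.2909 -0.6088  0.2451] rot [ 180.    -0.  -154.5] shift xyz [-0.4883  0.5661  0.1675] spin 0.539
```

Request:
drive_tool --rows '[{"x": -0.04,"y": 0.046,"z": 0,"spin": 0.15,"fingers": 1},{"x": -0.09,"y": 0.1,"z": 0,"spin": 0.3,"fingers": 1},{"x": -0.13,"y": 0.15,"z": 0,"spin": 0.45,"fingers": 1},{"x": -0.17,"y": 0.2,"z": 0,"spin": 0.539,"fingers": 1},{"x": -0.215,"y": 0.25,"z": 0,"spin": 0.539,"fingers": 1},{"x": -0.26,"y": 0.3,"z": 0,"spin": 0.539,"fingers": 1},{"x": -0.3,"y": 0.35,"z": 0,"spin": 0.539,"fingers": 1},{"x": -0.345,"y": 0.4,"z": 0,"spin": 0.539,"fingers": 1},{"x": -0.385,"y": 0.45,"z": 0,"spin": 0.539,"fingers": 1},{"x": -0.43,"y": 0.5,"z": 0,"spin": 0.539,"fingers": 1}]'

```text
time_s: 1.5
tcp_pos: [0.4537, -0.0052, 0.2461]
eef_rot: [180.0, 0.1, 174.7]
contact_force: [0.9, -0.8, -0.2]
gripper_width: 0.088
gripper_force: 0.0
```

```bash
python3 -c "
from h import *
shift([.4874,.1126,.078],174.64)"
```

```text
t 1.5 tcp [ 0.4537 -0.0052  0.2461] rot [1.800e+02 1.000e-01 1.747e+02] shift xyz [-0.0225  0.1203  0.1682] spin 0.001
```

Request:
drive_tool --rows '[{"x": -0.008,"y": 0.043,"z": 0.03,"spin": 0,"fingers": 1},{"x": -0.016,"y": 0.087,"z": 0.06,"spin": 0,"fingers": 1},{"x": -0.016,"y": 0.087,"z": 0.06,"spin": 0,"fingers": 1},{"x": -0.016,"y": 0.087,"z": 0.06,"spin": 0,"fingers": 1}]'

```text
time_s: 2.0
tcp_pos: [0.4776, 0.0778, 0.1856]
eef_rot: [-180.0, -0.0, 174.7]
contact_force: [0.3, 0.2, -0.0]
gripper_width: 0.088
gripper_force: 0.0
```

```bash
python3 -c "
from h import *
shift([.4874,.1126,.078],174.64)"
```

```text
t 2.0 tcp [0.4776 0.0778 0.1856] rot [-180.    -0.   174.7] shift xyz [-0.0066  0.0356  0.1076] spin 0.001
```

Request:
drive_tool --rows '[{"x": -0.0066,"y": 0.0356,"z": 0.0,"spin": 0,"fingers": 1},{"x": -0.0066,"y": 0.0356,"z": 0.03,"spin": 0,"fingers": 1},{"x": -0.0066,"y": 0.0356,"z": 0.06,"spin": 0,"fingers": 1},{"x": -0.0066,"y": 0.0356,"z": 0.09,"spin": 0,"fingers": 1},{"x": -0.0066,"y": 0.0356,"z": 0.1076,"spin": 0,"fingers": 1},{"x": -0.0066,"y": 0.0356,"z": 0.1076,"spin": 0,"fingers": 1}]'

```text
time_s: 2.75
tcp_pos: [0.4873, 0.1115, 0.0778]
eef_rot: [-180.0, -0.0, 174.6]
contact_force: [-0.6, -0.1, -0.2]
gripper_width: 0.0877
gripper_force: 0.0
```

```bash
python3 -c "
from h import *
shift([.4874,.1126,.078],174.64)
c=cams.capture('side')
cv2.imwrite('pics/s1.png',cv2.resize(c['pixels'][130:290,130:330,::-1],(750,600)))"
```

```text
t 2.75 tcp [0.4873 0.1115 0.0778] rot [-180.    -0.   174.6] shift xyz [-0.      0.0012 -0.0002] spin -0.001
```

View pics/s1.png

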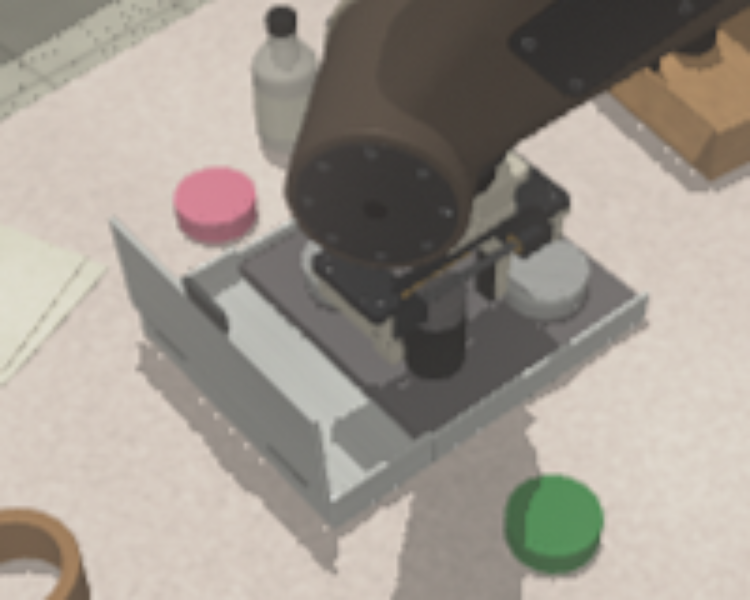

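The jar (435,330) stands between the open fingers. Close gently, then lift.

Request:
drive_tool --rows '[{"x": 0,"y": 0.001,"z": 0,"spin": 0,"fingers": -0.2},{"x": 0,"y": 0.001,"z": 0,"spin": 0,"fingers": -0.2},{"x": 0,"y": 0.001,"z": 0,"spin": 0,"fingers": -0.2},{"x": 0,"y": 0.001,"z": 0,"spin": 0,"fingers": -0.2},{"x": 0,"y": 0.001,"z": 0,"spin": 0,"fingers": -0.2},{"x": 0,"y": 0.001,"z": 0,"spin": 0,"fingers": -0.2}]' --newtons 15

```text
time_s: 3.55
tcp_pos: [0.4879, 0.1139, 0.0782]
eef_rot: [180.0, 0.0, 174.7]
contact_force: [-0.5, 1.5, 2.9]
gripper_width: 0.0499
gripper_force: 15.0
```

Request:
drive_tool --rows '[{"x": 0,"y": 0,"z": -0.02,"spin": 0,"fingers": -0.2},{"x": 0,"y": 0,"z": -0.05,"spin": 0,"fingers": -0.2},{"x": 0,"y": 0,"z": -0.08,"spin": 0,"fingers": -0.2},{"x": 0,"y": -0.03,"z": -0.1,"spin": 0,"fingers": -0.2},{"x": -0.005,"y": -0.07,"z": -0.1,"spin": 0,"fingers": -0.2},{"x": -0.01,"y": -0.12,"z": -0.1,"spin": 0,"fingers": -0.2},{"x": -0.02,"y": -0.17,"z": -0.1,"spin": 0.05,"fingers": -0.2},{"x": -0.03,"y": -0.22,"z": -0.1,"spin": 0.1,"fingers": -0.2},{"x": -0.04,"y": -0.27,"z": -0.1,"spin": 0.116,"fingers": -0.2},{"x": -0.05,"y": -0.31,"z": -0.1,"spin": 0.116,"fingers": -0.2}]'

```text
time_s: 4.8
tcp_pos: [0.5079, -0.2015, 0.1774]
eef_rot: [-180.0, -0.1, 167.9]
contact_force: [1.0, 0.4, -0.9]
gripper_width: 0.0496
gripper_force: 15.0
```

```bash
python3 -c "
from h import *
shift([.518,-.32,.1],168)
c=cams.capture('top');x=c['pixels'][130:245,330:440]
cv2.imwrite('pics/t1.png',cv2.resize(x[:,:,::-1],(550,575)))"
```

```text
t 4.8 tcp [ 0.5079 -0.2015  0.1774] rot [-1.800e+02 -1.000e-01  1.679e+02] shift xyz [-0.0347 -0.1138  0.0774] spin -0.001
```

View pics/t1.png

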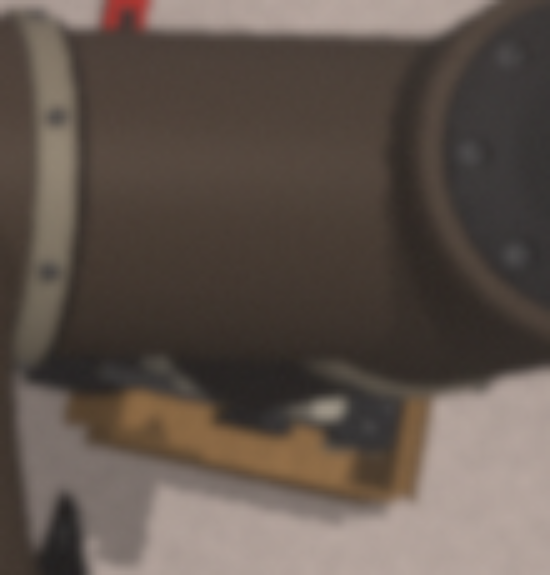

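Only the carton's front wall shows (rim from about (90,437) to (415,498)); the arm hides the rest. It agrees with the earlier corners, so aim at (0.517, -0.322).

Request:
drive_tool --rows '[{"x": -0.017,"y": -0.06,"z": 0,"spin": 0,"fingers": -0.2},{"x": -0.034,"y": -0.115,"z": 0,"spin": 0,"fingers": -0.2},{"x": -0.034,"y": -0.115,"z": 0.0,"spin": 0,"fingers": -0.2},{"x": -0.034,"y": -0.115,"z": 0.03,"spin": 0,"fingers": -0.2},{"x": -0.034,"y": -0.115,"z": 0.06,"spin": 0,"fingers": -0.2},{"x": -0.034,"y": -0.115,"z": 0.085,"spin": 0,"fingers": -0.2},{"x": -0.034,"y": -0.115,"z": 0.1,"spin": 0,"fingers": -0.2},{"x": -0.034,"y": -0.115,"z": 0.11,"spin": 0,"fingers": -0.2},{"x": -0.034,"y": -0.115,"z": 0.11,"spin": 0,"fingers": -0.2}]'

```text
time_s: 5.98
tcp_pos: [0.5178, -0.319, 0.0676]
eef_rot: [180.0, -0.0, 168.0]
contact_force: [0.2, -0.5, -1.2]
gripper_width: 0.0494
gripper_force: 15.0
```

```bash
python3 -c "
from h import *
shift([.517,-.322,.062],168)
print(sensors.get_state()['contact_force'])
c=cams.capture('side');x=c['pixels'][100:190,260:370]
cv2.imwrite('pics/s2.png',cv2.resize(x[:,:,::-1],(660,540)))"
```

```text
t 5.97 tcp [ 0.5178 -0.319   0.0676] rot [180.  -0. 168.] shift xyz [ 0.0001 -0.0031  0.0056] spin 0.0
[ 0.22369749 -0.47696538 -1.19381621]
```

View pics/s2.png

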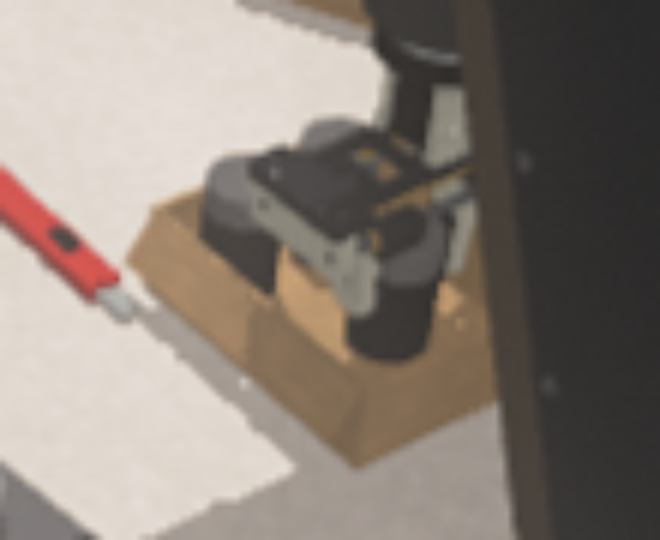

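```bash
python3 -c "
from h import *
c=cams.capture('side')
t=np.array([.5178,-.319])
X=np.array([.978,-.208]);Y=np.array([.208,.978])
q=lambda p:((px(c,p)-[260,100])*6).round()
for n,p,z in [('jarbase',t,.01),('jartop',t,.09)]+[(n+str(z),np.array([.5445,-.330])+a*X+b*Y,z) for n,a,b in(('c-x+y',-.1,.08),('c-x-y',-.1,-.08),('c+x+y',.1,.08)) for z in(0,.06)]: print(n,q([*p,z]))
d=np.array([-.09,.73])-t;d/=np.linalg.norm(d)
print('nearbase',q([*(t+.025*d),.01]))
"
```

```text
jarbase [383. 336.]
jartop [403. 229.]
c-x+y0 [365. 464.]
c-x+y0.06 [379. 385.]
c-x-y0 [569. 362.]
c-x-y0.06 [589. 284.]
c+x+y0 [150. 279.]
c+x+y0.06 [158. 201.]
nearbase [378. 362.]
```

The jar (390,290) is inside the carton, and the projected corners match. Lower it to the floor and release.

Request:
drive_tool --rows '[{"x": 0,"y": 0,"z": 0.002,"spin": 0,"fingers": -0.2},{"x": 0,"y": 0,"z": 0.004,"spin": 0,"fingers": -0.2},{"x": 0,"y": 0,"z": 0.005,"spin": 0,"fingers": -0.2},{"x": 0,"y": 0,"z": 0.006,"spin": 0,"fingers": -0.2},{"x": 0,"y": 0,"z": 0.006,"spin": 0,"fingers": -0.2}]'

```text
time_s: 6.7
tcp_pos: [0.518, -0.3192, 0.0622]
eef_rot: [-180.0, 0.0, 168.0]
contact_force: [-1.0, 1.1, 1.3]
gripper_width: 0.0497
gripper_force: 15.0
```

Request:
drive_tool --rows '[{"x": 0,"y": 0,"z": 0,"spin": 0,"fingers": 0.5},{"x": 0,"y": 0,"z": 0,"spin": 0,"fingers": 0.5},{"x": 0,"y": 0,"z": 0,"spin": 0,"fingers": 0.5},{"x": 0,"y": 0,"z": -0.02,"spin": 0,"fingers": 0.5},{"x": 0,"y": 0,"z": -0.05,"spin": 0,"fingers": 0.5},{"x": 0,"y": 0,"z": -0.09,"spin": 0,"fingers": 0.5},{"x": 0,"y": 0,"z": -0.13,"spin": 0,"fingers": 0.5},{"x": 0,"y": 0,"z": -0.13,"spin": 0,"fingers": 0.5}]'

```text
time_s: 7.7
tcp_pos: [0.5198, -0.32, 0.1958]
eef_rot: [-179.9, 0.4, 168.0]
contact_force: [-0.4, -0.2, -0.4]
gripper_width: 0.0661
gripper_force: 0.0
```

```bash
cat >> h.py <<'E'
C=np.array([.5452,.1022]);_y=np.radians(-5.36);TX=np.array([np.cos(_y),np.sin(_y)]);TY=np.array([-TX[1],TX[0]])
def w(x,y,z): return [*(C+x*TX+y*TY),z]
def tp(p): d=np.array(p)[:2]-C; return (d@TX).round(4),(d@TY).round(4)
E
python3 -c "
from h import *
shift(w(.056,-.048,.12),84.64);print(sensors.get_state()['joints'].round())"
```

```text
t 7.7 tcp [ 0.5198 -0.32    0.1958] rot [-179.9    0.4  168. ] shift xyz [0.002  0.3771 0.0754] spin 1.456
[-13.  16. -12.   0. -61. -89.]
```

Request:
drive_tool --rows '[{"x": 0,"y": 0.03,"z": 0,"spin": -0.18,"fingers": -0.32},{"x": 0,"y": 0.07,"z": 0,"spin": -0.36,"fingers": -0.32},{"x": 0,"y": 0.11,"z": 0,"spin": -0.54,"fingers": -0.32},{"x": 0,"y": 0.15,"z": 0,"spin": -0.72,"fingers": -0.32},{"x": 0,"y": 0.19,"z": 0,"spin": -0.9,"fingers": -0.32},{"x": 0,"y": 0.23,"z": 0,"spin": -1.08,"fingers": -0.32},{"x": 0,"y": 0.27,"z": 0,"spin": -1.26,"fingers": -0.32},{"x": 0,"y": 0.31,"z": 0.02,"spin": -1.44,"fingers": -0.32},{"x": 0.002,"y": 0.35,"z": 0.04,"spin": -1.62,"fingers": -0.32},{"x": 0.002,"y": 0.377,"z": 0.06,"spin": -1.687,"fingers": -0.32}]'

```text
time_s: 8.95
tcp_pos: [0.5941, 0.0516, 0.1307]
eef_rot: [180.0, -0.0, -95.1]
contact_force: [0.1, -1.4, -0.3]
gripper_width: 0.0301
gripper_force: 0.0
```

```bash
python3 -c "
from h import *
shift(w(.056,-.048,.044),-95.36);s=sensors.get_state();print(s['joints'].round(),s['gripper_width'])
c=cams.capture('top');x=c['pixels'][130:245,330:440]
cv2.imwrite('pics/t2.png',cv2.resize(x[:,:,::-1],(550,575)))"
```

```text
t 8.95 tcp [0.5941 0.0516 0.1307] rot [180.   -0.  -95.1] shift xyz [ 0.0022 -0.0026  0.0867] spin 0.005
[ 24.  19. -18.  -0. -53. -29.] 0.030081695423690106
```

View pics/t2.png

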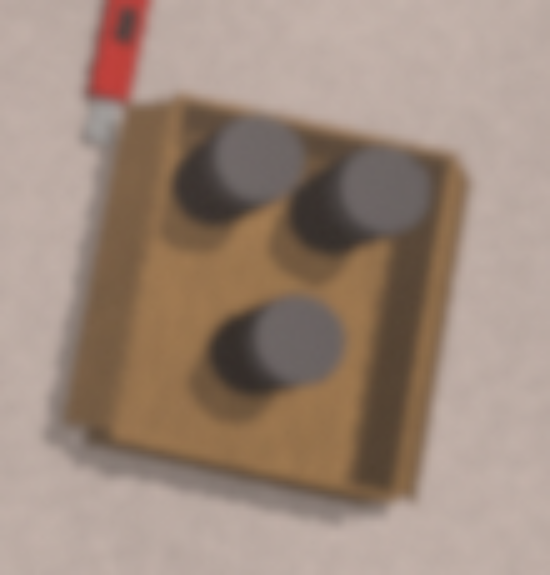

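The jar stands upright on the carton's floor at (270,345), clear of the walls and the stock jars. Now go down behind tin a and push.

Request:
drive_tool --rows '[{"x": 0.002,"y": -0.003,"z": 0.02,"spin": 0.005,"fingers": -0.32},{"x": 0.002,"y": -0.003,"z": 0.045,"spin": 0.005,"fingers": -0.32},{"x": 0.002,"y": -0.003,"z": 0.07,"spin": 0.005,"fingers": -0.32},{"x": 0.002,"y": -0.003,"z": 0.087,"spin": 0.005,"fingers": -0.32},{"x": 0.002,"y": -0.003,"z": 0.087,"spin": 0.005,"fingers": -0.32},{"x": -0.004,"y": -0.005,"z": 0.087,"spin": 0.005,"fingers": -0.32},{"x": -0.014,"y": -0.008,"z": 0.087,"spin": 0.005,"fingers": -0.32},{"x": -0.024,"y": -0.011,"z": 0.087,"spin": 0.005,"fingers": -0.32},{"x": -0.034,"y": -0.014,"z": 0.087,"spin": 0.005,"fingers": -0.32},{"x": -0.044,"y": -0.016,"z": 0.087,"spin": 0.005,"fingers": -0.32}]'

```text
time_s: 10.25
tcp_pos: [0.6146, 0.0931, 0.0451]
eef_rot: [-180.0, 0.0, -95.6]
contact_force: [-1.7, -1.8, 1.2]
gripper_width: 0.0297
gripper_force: 0.7
```

```bash
python3 -c "
from h import *
shift(w(.080,.064,.044),-95.36);s=sensors.get_state();print(tp(s['tcp_pos']))
c=cams.capture('side');x=c['pixels'][130:290,130:330]
cv2.imwrite('pics/s3.png',cv2.resize(x[:,:,::-1],(750,600)))"
```

```text
t 10.25 tcp [0.6146 0.0931 0.0451] rot [-180.     0.   -95.6] shift xyz [-0.0666 -0.0098  0.0011] spin -0.004
(np.float64(0.0699), np.float64(-0.0025))
```

View pics/s3.png

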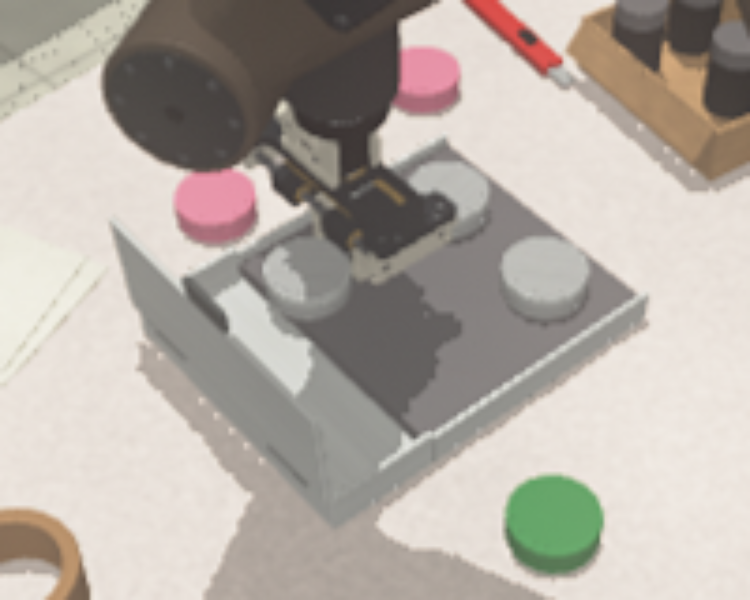

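Tin a (307,275) is pushed straight toward the lip, with the fingers behind it; b (455,195) and c (545,275) are untouched. Continue.

Request:
drive_tool --rows '[{"x": -0.01,"y": -0.002,"z": 0.001,"spin": 0,"fingers": -0.32},{"x": -0.02,"y": -0.004,"z": 0.001,"spin": 0,"fingers": -0.32},{"x": -0.03,"y": -0.006,"z": 0.001,"spin": 0,"fingers": -0.32},{"x": -0.04,"y": -0.008,"z": 0.001,"spin": 0,"fingers": -0.32},{"x": -0.05,"y": -0.01,"z": 0.001,"spin": 0,"fingers": -0.32},{"x": -0.058,"y": -0.01,"z": 0.001,"spin": 0,"fingers": -0.32},{"x": -0.066,"y": -0.01,"z": 0.001,"spin": 0,"fingers": -0.32},{"x": -0.066,"y": -0.01,"z": 0.001,"spin": 0,"fingers": -0.32}]'

```text
time_s: 11.3
tcp_pos: [0.6308, 0.1578, 0.0439]
eef_rot: [-180.0, 0.0, -95.6]
contact_force: [-0.0, -0.3, 0.2]
gripper_width: 0.0297
gripper_force: 0.0
```

```bash
python3 -c "
from h import *
s=sensors.get_state();print(tp(s['tcp_pos']),s['tcp_pos'])
c=cams.capture('side');x=c['pixels'][130:290,130:330]
cv2.imwrite('pics/s4.png',cv2.resize(x[:,:,::-1],(750,600)))"
```

```text
(np.float64(0.0801), np.float64(0.0633)) [0.63082824 0.15775815 0.04393501]
```

Request:
drive_tool --rows '[{"x": 0.01,"y": 0,"z": -0.02,"spin": 0,"fingers": -0.32},{"x": 0.02,"y": 0,"z": -0.05,"spin": 0,"fingers": -0.32},{"x": 0.06,"y": 0.01,"z": -0.07,"spin": 0,"fingers": -0.32},{"x": 0.1,"y": 0.018,"z": -0.07,"spin": 0,"fingers": -0.32},{"x": 0.15,"y": 0.018,"z": -0.07,"spin": 0,"fingers": -0.32},{"x": 0.19,"y": 0.018,"z": -0.07,"spin": 0,"fingers": -0.32},{"x": 0.228,"y": 0.018,"z": -0.07,"spin": 0,"fingers": -0.32},{"x": 0.228,"y": 0.018,"z": -0.07,"spin": 0,"fingers": -0.32},{"x": 0.228,"y": 0.018,"z": -0.07,"spin": 0,"fingers": -0.32}]'

```text
time_s: 12.48
tcp_pos: [0.5907, -0.0686, 0.1151]
eef_rot: [-179.9, 0.0, -95.7]
contact_force: [-0.1, 0.7, -0.4]
gripper_width: 0.0299
gripper_force: 0.0
```

```bash
python3 -c "
from h import *
s=sensors.get_state();shift(w(.062,-.165,.044),-95.36)
c=cams.capture('side');x=c['pixels'][130:290,130:330]
cv2.imwrite('pics/s5.png',cv2.resize(x[:,:,::-1],(750,600)))"
```

```text
t 12.47 tcp [ 0.5907 -0.0686  0.1151] rot [-179.9    0.   -95.7] shift xyz [-0.0008 -0.0007  0.0711] spin -0.006
```

View pics/s5.png

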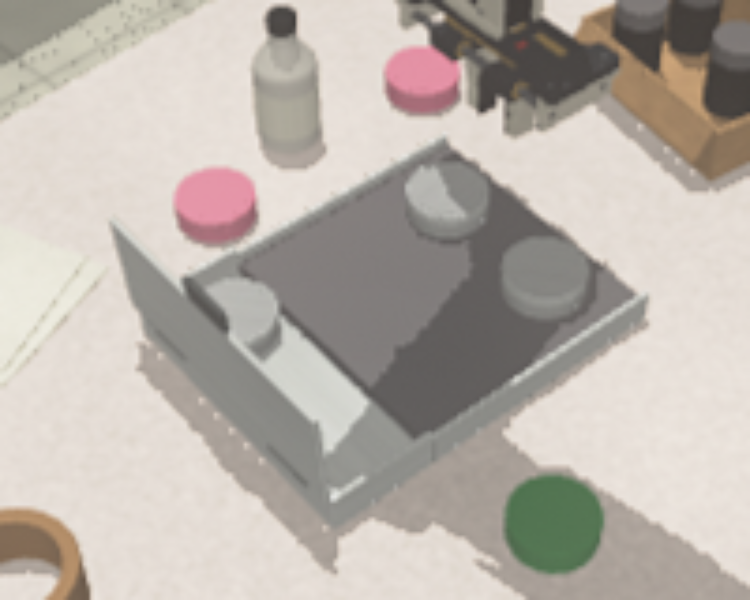

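Tin a (240,310) lies in the trough at the far end; b (447,195) and c (545,275) remain on the deck.

Request:
drive_tool --rows '[{"x": -0.001,"y": -0.001,"z": 0.025,"spin": 0,"fingers": -0.32},{"x": -0.001,"y": -0.001,"z": 0.05,"spin": 0,"fingers": -0.32},{"x": -0.001,"y": -0.001,"z": 0.071,"spin": 0,"fingers": -0.32},{"x": -0.001,"y": -0.001,"z": 0.071,"spin": 0,"fingers": -0.32},{"x": -0.01,"y": -0.001,"z": 0.071,"spin": 0,"fingers": -0.32},{"x": -0.02,"y": 0.001,"z": 0.071,"spin": 0,"fingers": -0.32},{"x": -0.032,"y": 0.004,"z": 0.071,"spin": 0,"fingers": -0.32},{"x": -0.044,"y": 0.008,"z": 0.071,"spin": 0,"fingers": -0.32},{"x": -0.056,"y": 0.012,"z": 0.071,"spin": 0,"fingers": -0.32},{"x": -0.068,"y": 0.016,"z": 0.071,"spin": 0,"fingers": -0.32}]'

```text
time_s: 13.78
tcp_pos: [0.581, 0.002, 0.0431]
eef_rot: [-180.0, 0.0, -95.6]
contact_force: [0.4, -2.2, 1.2]
gripper_width: 0.0301
gripper_force: 0.8
```

```bash
cat >> h.py <<'E'
def tins(name="side",z=.046):
    c=cams.capture(name);print(tp(sensors.get_state()["tcp_pos"]),"z",sensors.get_state()["tcp_pos"][2].round(4))
    return c
E
python3 -c "
from h import *
c=tins();print('a',tp(onz(c,194,212.7,.032)))
shift(w(0,.064,.044),-95.36)
for x,y,z in((.08,.106,.032),):print(px(c,w(x,y,z)))
cv2.imwrite('pics/s6.png',cv2.resize(c['pixels'][130:290,130:330,::-1],(750,600)))"
```

```text
(np.float64(0.0447), np.float64(-0.0954)) z 0.043
a (np.float64(0.073), np.float64(0.1038))
t 13.82 tcp [0.5808 0.0031 0.043 ] rot [-180.     0.   -95.6] shift xyz [-0.1592  0.0453 -0.0009] spin -0.004
[192.07174531 211.75169162]
```

Request:
drive_tool --rows '[{"x": -0.012,"y": 0.005,"z": 0,"spin": 0,"fingers": -0.32},{"x": -0.024,"y": 0.01,"z": 0,"spin": 0,"fingers": -0.32},{"x": -0.036,"y": 0.015,"z": 0,"spin": 0,"fingers": -0.32},{"x": -0.048,"y": 0.02,"z": 0,"spin": 0,"fingers": -0.32},{"x": -0.06,"y": 0.025,"z": 0,"spin": 0,"fingers": -0.32},{"x": -0.072,"y": 0.03,"z": 0,"spin": 0,"fingers": -0.32},{"x": -0.084,"y": 0.036,"z": 0,"spin": 0,"fingers": -0.32},{"x": -0.096,"y": 0.042,"z": 0,"spin": 0,"fingers": -0.32},{"x": -0.106,"y": 0.047,"z": 0,"spin": 0,"fingers": -0.32},{"x": -0.112,"y": 0.05,"z": 0,"spin": 0,"fingers": -0.32}]'

```text
time_s: 15.08
tcp_pos: [0.5421, 0.1182, 0.043]
eef_rot: [180.0, 0.0, -95.6]
contact_force: [0.6, -1.5, -0.5]
gripper_width: 0.0298
gripper_force: 0.5
```

```bash
python3 -c "
from h import *
c=tins();shift(w(-.006,.064,.044),-95.36)
im=c['pixels'][130:290,130:330];g=cv2.GaussianBlur(cv2.cvtColor(im,cv2.COLOR_RGB2GRAY),(3,3),0)
t=tp(sensors.get_state()['tcp_pos']);
for dx in(-.01,0,.01):
    u=px(c,w(t[0]+dx,t[1]+.042,.046));print(dx,u.round(1),(u-130)*3.75)
cv2.imwrite('pics/s7.png',cv2.resize(im[:,:,::-1],(750,600)))"
```

```text
(np.float64(-0.0047), np.float64(0.016)) z 0.043
t 15.12 tcp [0.5421 0.1186 0.043 ] rot [180.    0.  -95.6] shift xyz [-0.048   0.0015 -0.001 ] spin -0.004
-0.01 [223.5 218.9] [350.59590785 333.29905856]
0 [221.4 217. ] [342.74960708 326.08765385]
0.01 [219.3 215. ] [334.96739693 318.93515375]
```

View pics/s7.png

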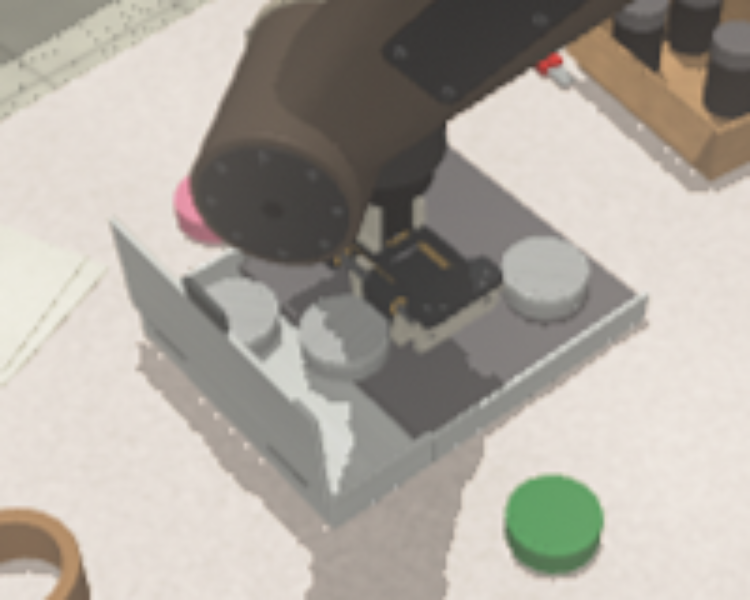

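Tin b (344,328) sits straight ahead of the fingers at the lip, at tray x ≈ -0.005; a is in the trough at (240,310). That was my tenth picture, so from here I check numerically.

Request:
drive_tool --rows '[{"x": -0.01,"y": 0.001,"z": 0,"spin": 0,"fingers": -0.32},{"x": -0.02,"y": 0.001,"z": 0,"spin": 0,"fingers": -0.32},{"x": -0.03,"y": 0.001,"z": 0,"spin": 0,"fingers": -0.32},{"x": -0.04,"y": 0.001,"z": 0,"spin": 0,"fingers": -0.32},{"x": -0.048,"y": 0.001,"z": 0,"spin": 0,"fingers": -0.32},{"x": -0.049,"y": 0.001,"z": 0,"spin": 0,"fingers": -0.32},{"x": -0.049,"y": 0.001,"z": 0,"spin": 0,"fingers": -0.32}]'

```text
time_s: 16.0
tcp_pos: [0.5462, 0.1664, 0.0429]
eef_rot: [180.0, 0.0, -95.6]
contact_force: [-0.6, 0.4, -0.1]
gripper_width: 0.03
gripper_force: 0.0
```

Request:
drive_tool --rows '[{"x": 0.01,"y": 0,"z": -0.03,"spin": 0,"fingers": -0.32},{"x": 0.03,"y": 0.01,"z": -0.06,"spin": 0,"fingers": -0.32},{"x": 0.07,"y": 0.03,"z": -0.07,"spin": 0,"fingers": -0.32},{"x": 0.11,"y": 0.04,"z": -0.07,"spin": 0,"fingers": -0.32},{"x": 0.15,"y": 0.05,"z": -0.07,"spin": 0,"fingers": -0.32},{"x": 0.19,"y": 0.052,"z": -0.07,"spin": 0,"fingers": -0.32},{"x": 0.228,"y": 0.052,"z": -0.07,"spin": 0,"fingers": -0.32},{"x": 0.228,"y": 0.052,"z": -0.07,"spin": 0,"fingers": -0.32},{"x": 0.228,"y": 0.052,"z": -0.07,"spin": 0,"fingers": -0.32},{"x": 0.228,"y": 0.052,"z": -0.07,"spin": 0,"fingers": -0.32}]'

```text
time_s: 17.25
tcp_pos: [0.4724, -0.0549, 0.113]
eef_rot: [-180.0, 0.0, -95.6]
contact_force: [-0.2, 0.4, -0.1]
gripper_width: 0.0295
gripper_force: 0.0
```

```bash
cat >> h.py <<'E'
def rect(c,z,s=2000):  # tray plane at height z -> ortho image; x:-.13...13 , y:-.17...17, 1px=.5mm; returns image
    pts=[(-.13,-.17),(.13,-.17),(.13,.17),(-.13,.17)]
    src=np.float32([px(c,w(a,b,z)) for a,b in pts]);dst=np.float32([((a+.13)*s,(b+.17)*s) for a,b in pts])
    return cv2.warpPerspective(c["pixels"],cv2.getPerspectiveTransform(src,dst),(int(.26*s),int(.34*s)))
def circ(name,z):
    c=cams.capture(name);g=cv2.medianBlur(cv2.cvtColor(rect(c,z),cv2.COLOR_RGB2GRAY),7)
    h=cv2.HoughCircles(g,cv2.HOUGH_GRADIENT,1.5,100,param1=60,param2=22,minRadius=66,maxRadius=78)
    for u,v,rr in ([] if h is None else h[0]):print(name,z,"circle",round(u/2000-.13,3),round(v/2000-.17,3),"r",round(rr/2000,3))
E
python3 -c "
from h import *
c=tins();shift(w(-.058,-.165,.044),-95.36)
for n in('top','side'):
  for z in(.032,.046):circ(n,z)"
```

```text
(np.float64(-0.0579), np.float64(-0.1632)) z 0.113
t 17.3 tcp [ 0.4724 -0.0548  0.113 ] rot [-180.     0.   -95.6] shift xyz [0.0018 0.0001 0.069 ] spin -0.004
side 0.032 circle -0.028 0.124 r 0.037
side 0.032 circle 0.059 0.121 r 0.039
side 0.046 circle -0.036 0.13 r 0.037
side 0.046 circle 0.08 0.157 r 0.038
side 0.046 circle 0.025 0.057 r 0.037
```

Request:
drive_tool --rows '[{"x": 0.001,"y": 0,"z": 0.025,"spin": 0,"fingers": -0.32},{"x": 0.001,"y": 0,"z": 0.05,"spin": 0,"fingers": -0.32},{"x": 0.001,"y": 0,"z": 0.07,"spin": 0,"fingers": -0.32},{"x": 0.001,"y": 0,"z": 0.07,"spin": 0,"fingers": -0.32},{"x": -0.01,"y": 0,"z": 0.07,"spin": 0,"fingers": -0.32},{"x": -0.02,"y": 0.001,"z": 0.07,"spin": 0,"fingers": -0.32},{"x": -0.032,"y": 0.004,"z": 0.07,"spin": 0,"fingers": -0.32},{"x": -0.044,"y": 0.007,"z": 0.07,"spin": 0,"fingers": -0.32},{"x": -0.056,"y": 0.01,"z": 0.07,"spin": 0,"fingers": -0.32},{"x": -0.068,"y": 0.013,"z": 0.07,"spin": 0,"fingers": -0.32}]'

```text
time_s: 18.75
tcp_pos: [0.4657, 0.0144, 0.0431]
eef_rot: [-180.0, 0.0, -95.6]
contact_force: [0.4, -1.2, 1.7]
gripper_width: 0.0299
gripper_force: 0.9
```

Request:
drive_tool --rows '[{"x": -0.012,"y": 0.002,"z": 0,"spin": 0,"fingers": -0.32},{"x": -0.024,"y": 0.004,"z": 0,"spin": 0,"fingers": -0.32},{"x": -0.036,"y": 0.006,"z": 0,"spin": 0,"fingers": -0.32},{"x": -0.048,"y": 0.008,"z": 0,"spin": 0,"fingers": -0.32},{"x": -0.06,"y": 0.01,"z": 0,"spin": 0,"fingers": -0.32},{"x": -0.072,"y": 0.011,"z": 0,"spin": 0,"fingers": -0.32},{"x": -0.084,"y": 0.012,"z": 0,"spin": 0,"fingers": -0.32},{"x": -0.096,"y": 0.012,"z": 0,"spin": 0,"fingers": -0.32},{"x": -0.106,"y": 0.012,"z": 0,"spin": 0,"fingers": -0.32},{"x": -0.112,"y": 0.012,"z": 0,"spin": 0,"fingers": -0.32}]'

```text
time_s: 20.0
tcp_pos: [0.465, 0.1268, 0.0429]
eef_rot: [180.0, -0.0, -95.6]
contact_force: [-0.8, -1.0, 1.4]
gripper_width: 0.0297
gripper_force: 0.9
```

```bash
python3 -c "
from h import *
c=tins();shift(w(-.083,.064,.044),-95.36)"
```

```text
(np.float64(-0.082), np.float64(0.0174)) z 0.0429
t 20.05 tcp [0.4652 0.1272 0.0429] rot [-180.     0.   -95.6] shift xyz [-0.0466  0.0012 -0.001 ] spin -0.004
```

Request:
drive_tool --rows '[{"x": -0.01,"y": 0.001,"z": 0,"spin": 0,"fingers": -0.32},{"x": -0.02,"y": 0.001,"z": 0,"spin": 0,"fingers": -0.32},{"x": -0.03,"y": 0.001,"z": 0,"spin": 0,"fingers": -0.32},{"x": -0.038,"y": 0.001,"z": 0,"spin": 0,"fingers": -0.32},{"x": -0.046,"y": 0.001,"z": 0,"spin": 0,"fingers": -0.32},{"x": -0.048,"y": 0.001,"z": 0,"spin": 0,"fingers": -0.32},{"x": -0.048,"y": 0.001,"z": 0,"spin": 0,"fingers": -0.32}]'

```text
time_s: 20.92
tcp_pos: [0.4686, 0.1741, 0.0429]
eef_rot: [-180.0, 0.0, -95.6]
contact_force: [0.6, -0.2, -0.4]
gripper_width: 0.0298
gripper_force: 0.0
```

Request:
drive_tool --rows '[{"x": 0.01,"y": 0,"z": -0.03,"spin": 0,"fingers": -0.32},{"x": 0.04,"y": 0,"z": -0.06,"spin": 0,"fingers": -0.32},{"x": 0.08,"y": 0,"z": -0.09,"spin": 0,"fingers": -0.6},{"x": 0.12,"y": 0,"z": -0.14,"spin": 0,"fingers": -1},{"x": 0.16,"y": 0,"z": -0.17,"spin": 0,"fingers": -1},{"x": 0.2,"y": 0,"z": -0.17,"spin": 0,"fingers": -1},{"x": 0.24,"y": 0,"z": -0.17,"spin": 0,"fingers": -1},{"x": 0.28,"y": 0,"z": -0.17,"spin": 0,"fingers": -1}]'

```text
time_s: 21.92
tcp_pos: [0.4407, -0.1061, 0.2133]
eef_rot: [-180.0, 0.0, -95.6]
contact_force: [0.9, 0.3, -0.7]
gripper_width: 0.0002
gripper_force: 0.0
```

```bash
python3 -c "
from h import *
c=tins()
for n in('top','side'):
  for z in(.032,.046):circ(n,z)
c=cams.capture('top');g=cv2.cvtColor(rect(c,.032),cv2.COLOR_RGB2GRAY);g=cv2.GaussianBlur(g,(9,9),0)
for y in(-.1,0,.05,.075,.09,.105,.12,.135,.15):print(y,' '.join('%3d'%g[int((y+.17)*2000),int((x+.13)*2000)] for x in np.arange(-.124,.126,.008)))
"
```

```text
(np.float64(-0.0852), np.float64(-0.2199)) z 0.213
side 0.032 circle 0.091 0.151 r 0.038
side 0.046 circle 0.048 0.129 r 0.039
-0.1 130 104  93 126 126 122 114 100  79  61  52  51  54  76  97  98  98  99  99  99  99 100 100 100 101 101 101 101 102 102 101  99
0  67  66  65  63  63  62  61  60  58  57  80  96  96  96  95  96  97  97  97  97  98  98  98  98  99  99 100 100 100 100 100  96
0.05  65  64  64  63  62  61  59  57  78  95  96  95  96  97  96  96  97  97  98  97  97  97  98  99  98  99  99  98  99  99  99  94
0.075  65  64  64  62  61  60  59 103 145 161 161 142 117 130 137 139 138 143 156 158 158 147 113 117 135 139 139 142 155 162 140 101
0.09  65  64  64  62  61  60  74 132 139 144 127 122 139 140 139 140 139 139 142 151 137 104 134 139 140 140 140 141 141 144 131 101
0.105  66  65  63  63  61  61 112 137 138 137 117 133 138 138 139 139 137 139 139 141 120 117 138 138 138 140 141 140 140 141 129 101
0.12  65  64  64  63  61  83 133 138 138 145 137 128 138 137 138 137 136 138 138 150 148 121 136 140 139 139 139 140 141 143 132 101
0.135  67  65  64  62  65 121 137 139 152 157 157 153 142 137 137 136 138 144 153 157 158 156 144 136 140 139 140 142 149 158 139 101
0.15  67  65  64  62  93 141 142 144 143 143 142 142 143 143 142 144 139 142 142 141 143 141 140 141 138 139 139 139 140 139 126  98
```

All three tins sit in the trough: the edges at y=0.105 show gaps at x≈-0.043 and x≈+0.038, centres near y=0.105, on the floor plane. Now go behind the lid with closed fingers.

Request:
drive_tool --rows '[{"x": -0.05,"y": -0.01,"z": 0,"spin": 0,"fingers": -1},{"x": -0.1,"y": -0.02,"z": 0,"spin": 0,"fingers": -1},{"x": -0.15,"y": -0.03,"z": 0,"spin": 0,"fingers": -1},{"x": -0.2,"y": -0.04,"z": 0,"spin": 0,"fingers": -1},{"x": -0.25,"y": -0.05,"z": 0,"spin": 0,"fingers": -1},{"x": -0.3,"y": -0.06,"z": 0,"spin": 0,"fingers": -1},{"x": -0.35,"y": -0.07,"z": 0,"spin": 0,"fingers": -1},{"x": -0.4,"y": -0.08,"z": 0,"spin": 0,"fingers": -1},{"x": -0.435,"y": -0.085,"z": 0,"spin": 0,"fingers": -1},{"x": -0.435,"y": -0.085,"z": 0,"spin": 0,"fingers": -1}]'

```text
time_s: 23.48
tcp_pos: [0.5678, 0.3233, 0.2117]
eef_rot: [180.0, -0.0, -95.4]
contact_force: [-0.3, -0.4, -1.6]
gripper_width: 0.0002
gripper_force: 0.0
```

```bash
python3 -c "
from h import *
c=tins();shift(w(0,.22,.1425),-95.36)"
```

```text
(np.float64(0.0017), np.float64(0.2207)) z 0.212
t 23.52 tcp [0.5675 0.3218 0.212 ] rot [ 1.799e+02 -1.000e-01 -9.550e+01] shift xyz [0.0007 0.0016 0.0695] spin -0.002
```

Request:
drive_tool --rows '[{"x": 0,"y": 0.002,"z": 0.035,"spin": 0,"fingers": -1},{"x": 0,"y": 0.002,"z": 0.07,"spin": 0,"fingers": -1},{"x": 0,"y": 0.002,"z": 0.07,"spin": 0,"fingers": -1},{"x": 0.015,"y": 0.002,"z": 0.07,"spin": 0,"fingers": -1},{"x": 0.03,"y": 0.002,"z": 0.07,"spin": 0,"fingers": -1},{"x": 0.042,"y": 0.002,"z": 0.07,"spin": 0,"fingers": -1},{"x": 0.05,"y": 0.002,"z": 0.07,"spin": 0,"fingers": -1},{"x": 0.058,"y": 0.002,"z": 0.07,"spin": 0,"fingers": -1},{"x": 0.065,"y": 0.002,"z": 0.071,"spin": 0,"fingers": -1},{"x": 0.065,"y": 0.002,"z": 0.071,"spin": 0,"fingers": -1}]'

```text
time_s: 24.78
tcp_pos: [0.5596, 0.2546, 0.1416]
eef_rot: [179.9, -0.1, -95.6]
contact_force: [0.5, 0.1, 0.0]
gripper_width: 0.0007
gripper_force: 0.1
```

```bash
python3 -c "
from h import *
c=tins()"
```

```text
(np.float64(-0.0), np.float64(0.1532)) z 0.1415
```

Request:
drive_tool --rows '[{"x": 0.012,"y": 0,"z": 0.004,"spin": 0,"fingers": -1},{"x": 0.023,"y": 0,"z": 0.009,"spin": 0,"fingers": -1},{"x": 0.033,"y": 0,"z": 0.016,"spin": 0,"fingers": -1},{"x": 0.043,"y": 0,"z": 0.025,"spin": 0,"fingers": -1},{"x": 0.05,"y": 0,"z": 0.033,"spin": 0,"fingers": -1},{"x": 0.056,"y": 0,"z": 0.042,"spin": 0,"fingers": -1},{"x": 0.06,"y": 0,"z": 0.051,"spin": 0,"fingers": -1},{"x": 0.064,"y": 0,"z": 0.061,"spin": 0,"fingers": -1},{"x": 0.065,"y": 0,"z": 0.068,"spin": 0,"fingers": -1},{"x": 0.065,"y": 0,"z": 0.074,"spin": 0,"fingers": -1}]'

```text
time_s: 26.08
tcp_pos: [0.5534, 0.1904, 0.0673]
eef_rot: [180.0, -0.0, -95.6]
contact_force: [0.2, -1.2, 1.5]
gripper_width: 0.0004
gripper_force: 0.6
```

```bash
python3 -c "
from h import *
c=tins();print(sensors.get_state()['contact_force'])"
```

```text
(np.float64(-0.0003), np.float64(0.0885)) z 0.0667
[-0.33852683 -0.52075395 -0.3189127 ]
```

Now press the last few millimetres, watching the force.

Request:
drive_tool --rows '[{"x": 0,"y": 0,"z": 0.001,"spin": 0,"fingers": -1},{"x": 0,"y": 0,"z": 0.002,"spin": 0,"fingers": -1},{"x": 0,"y": 0,"z": 0.003,"spin": 0,"fingers": -1},{"x": 0,"y": 0,"z": 0.004,"spin": 0,"fingers": -1},{"x": 0,"y": 0,"z": 0.004,"spin": 0,"fingers": -1}]'

```text
time_s: 26.75
tcp_pos: [0.5537, 0.1908, 0.064]
eef_rot: [-180.0, 0.0, -95.6]
contact_force: [-0.5, 0.1, 1.3]
gripper_width: 0.0005
gripper_force: 0.0
```

Request:
drive_tool --rows '[{"x": 0,"y": 0,"z": 0.001,"spin": 0,"fingers": -1},{"x": 0,"y": 0,"z": 0.002,"spin": 0,"fingers": -1},{"x": 0,"y": 0,"z": 0.003,"spin": 0,"fingers": -1},{"x": 0,"y": 0,"z": 0.003,"spin": 0,"fingers": -1}]'

```text
time_s: 27.25
tcp_pos: [0.5538, 0.1909, 0.0636]
eef_rot: [-179.9, 0.0, -95.6]
contact_force: [-9.3, -1.6, 24.1]
gripper_width: 0.0003
gripper_force: 12.1
```

It stopped dead at z=0.0636, exactly the shut height (24 N). Withdraw.

Request:
drive_tool --rows '[{"x": 0,"y": 0,"z": -0.01,"spin": 0,"fingers": -1},{"x": 0,"y": 0,"z": -0.04,"spin": 0,"fingers": -1},{"x": 0,"y": 0,"z": -0.08,"spin": 0,"fingers": -1},{"x": 0.04,"y": 0,"z": -0.12,"spin": 0,"fingers": -1},{"x": 0.09,"y": 0,"z": -0.14,"spin": 0,"fingers": -1},{"x": 0.14,"y": 0,"z": -0.14,"spin": 0,"fingers": -1},{"x": 0.19,"y": 0,"z": -0.14,"spin": 0,"fingers": -1},{"x": 0.24,"y": 0,"z": -0.14,"spin": 0,"fingers": -1},{"x": 0.3,"y": 0,"z": -0.14,"spin": 0,"fingers": -1},{"x": 0.3,"y": 0,"z": -0.14,"spin": 0,"fingers": -1}]'

```text
time_s: 28.5
tcp_pos: [0.5235, -0.111, 0.2009]
eef_rot: [180.0, -0.0, -95.9]
contact_force: [-0.6, 1.1, 0.3]
gripper_width: 0.0004
gripper_force: 0.0
```

```bash
python3 -c "
from h import *
c=cams.capture('side');hsv=cv2.cvtColor(c['pixels'],cv2.COLOR_RGB2HSV)
g=cv2.GaussianBlur(cv2.cvtColor(rect(c,.0415),cv2.COLOR_RGB2GRAY),(9,9),0)
for x in(-.1,0,.1):print(x,' '.join('%3d'%g[int((y+.17)*2000),int((x+.13)*2000)] for y in np.arange(0,.168,.006)))
print(tp(onz(c,0,0,0)),sensors.get_state()['tcp_pos'])
"
```

```text
-0.1 108 109 108 109 110 110 109 110 111 110 115 174 180 181 180 182 181 181 183 184 186 184 187 189 186 186 186 180
0 110 110 110 111 110 110 110 101  90  90 102 177 181 181 181 184 183 182 184 183 185 183 184 187 185 184 183 174
0.1 112 111 112 112 112 112 112 112 112 112 125 182 184 184 184 183 182 183 182 184 186 183 182 181 182 183 181 165
(np.float64(2.1902), np.float64(-0.0317)) [ 0.52394636 -0.10956278  0.20094953]
```

The lid plate is level: its edge is at y≈0.061 along the whole length and the tab at 0.04–0.06.

```bash
python3 -c "
from h import *
print(r.close_job())"
```

```text
the job is handed in; nothing more can be done
None
```

The job is handed in at about 28.5 s: all three tins are in the trough with the lid shut over them, the jar was standing upright in the carton when last seen, and the bottle, tape roll and cutter were left alone.

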